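# Set the locking dial of a studio light box

### The job

Set the light box's locking brightness dial to the yellow setting: pull the knob up to unlock it, turn it to the yellow dot and on past it, find by feel the locking pocket hidden a little beyond that dot, and push the knob back down fully home so that it is locked there. Do not force it: never twist it while it is locked or press it hard where it will not go in, and leave the paint bottle, the paint jar and the pencil tin where they are.

Things in the scene. Friction and masses are not known exactly. Their poses are not given: they have to be found in the camera images.
- lightbox: white drawing light box, fixed to the table, 30 mm thick, 330 mm (its x) by 400 mm (its y). Origin: on the dial's axis at table height; z up, x towards the lit panel with the drawing, away from the robot. Its near edge lies 60 mm behind the origin, its sides 200 mm to either side. The knob stands in a grey round bezel, 74 mm across, 12 mm high.
- dial_grip (a point): middle of the black knob's upright grip bar, on the dial's axis, 72 mm above the table when the knob is home; rises and turns with it. Bar: 50 mm long (point x, the way the white pointer line points), 14 mm wide (point y), 34 mm high, its top 12 mm above this point. Under it a round skirt, 62 mm across, 6 mm thick, its upper face 22 mm below this point.
- plunger (a joint): how far the knob is pulled up, m: 0 fully home, 0.015 at the upper stop. It moves stiffly (about 4 N either way) and stays where left; no spring returns it. A steel pin under the skirt goes with it. It can come home (below 0.001) only with the pin in a pocket: the starting one at dial angle 0, or the one near each dot.
- dial (a joint): knob angle, rad, positive counter-clockwise from above; 0 at the start, locked, pointer along the light box's x. Pulled up beyond 0.010 it turns easily (0.03 N m), from -1.5 to 1.5. The dots lie at 0.74 (light box's +y side) and -0.74. Beyond each dot is one hidden pocket, anywhere from 0.82 to 1.38 (or -0.82 to -1.38), different every time; the pin enters within about 0.05 of its middle.
- bezel_top (a point): centre of the bezel's top face, on the dial's axis, 42 mm above the table. Hidden in it is the steel track of the pin (5 mm thick, 26 mm from the axis). Between pockets the pin meets it with the knob 0.009 up. From dial angle 0.8 outward the track is sprung: it yields from 3 N on, 1 mm more per 2 N, 5 mm at most, then is rigid, and lifts the pin again when let go. Over 20 N on the pin harms it.
- yellow_dot_mid (a point): centre of the top of the yellow dot, 18 mm across, stuck flat on the light box 56 mm from the dial's axis: it marks the side of the wanted setting, whose pocket lies beyond it. It is on either side, at dial angle 0.74 or -0.74.
- blue_dot_mid (a point): centre of the top of the blue dot, 18 mm across, at the other side, which is not wanted.
- bottle_mid (a point): middle of a loose standing white paint bottle with a blue label, 42 mm across, 95 mm high, on the light box about 145 mm to one side of the dial. Leave alone.
- jar_mid (a point): middle of a loose standing red paint jar, 48 mm across, 50 mm high, on the light box about 145 mm to the other side of the dial. Leave alone.
- tin_mid (a point): middle of a loose flat dark pencil tin, 160 x 75 x 18 mm, lying on the lit panel. Leave alone.

How it is judged (in metres and radians):
On the way, in this order (a step that is already met when the one before it is completed fails the run):
1. the knob is pulled up clear of its starting pocket (above 10 mm) before it is turned (value of joint plunger above 0.01 m and value of joint dial between -0.3 and 0.3 rad), for 0.1 s.
2. the unlocked knob is turned more than 0.5 rad towards the yellow dot (value of joint plunger above 0.003 m and ((y of yellow_dot_mid in the frame of lightbox above 0 m and value of joint dial above 0.5 rad) or (y of yellow_dot_mid in the frame of lightbox below 0 m and value of joint dial below -0.5 rad))), for 0.1 s.
At the end, for the whole second after the job is handed in: the knob is fully home (pulled up by less than 2 mm) in the pocket on the yellow dot's side (dial angle beyond 0.5 rad to that side), released and at rest (value of joint plunger below 0.002 m and ((y of yellow_dot_mid in the frame of lightbox above 0 m and value of joint dial above 0.5 rad) or (y of yellow_dot_mid in the frame of lightbox below 0 m and value of joint dial below -0.5 rad)) and velocity of joint dial between -0.05 and 0.05 rad/s); the robot touches nothing.
It fails at once if the locking pin is forced: more than 20 N between pin and track or pocket wall (contact force between dial_c2 and lightbox above 20 N).
It fails at once if the bottle, the jar or the tin is moved by more than 20 mm or tipped (distance of any of bottle_mid, jar_mid, tin_mid from where it was at the start of the episode above 0.02 m or angle between any of bottle_mid, jar_mid, tin_mid's own z axis and vertical above 0.35 rad).
It also fails if it takes over 58 s, if anything falls off the work surface, if the arm or the gripper's body presses on something with over 40 N, if the wrist force passes 120 N, or if a joint passes its speed limit or range.

### The arm

A 6-joint arm with a two-finger parallel gripper is mounted at the origin on the work surface. World frame = base frame: x ahead of the robot, y to its left, z up, the work surface at z = 0. Lengths are in m, angles in degrees, forces in N, time in s.
With the tool pointing down it reaches from about 0.4 to 0.825 m from the base axis. Payload 7 kg.
Tool frame: the origin (TCP) lies on the centre line of the jaws, within the pads' length; the fingertips stand 11 mm ahead of it and the grasp point (between the pads) lies 8 mm behind it; z points along the fingers, y is the line along which they close (so a half turn about z gives the same grasp; the last joint's range is limited). The gripper opens to 88 mm and grips with 3 to 60 N. Pads are 19 mm wide; open, the fingers measure 130 mm over their backs; the gripper's body (78 mm by 193 mm) begins 47 mm behind the grasp point.
Start: joints at [-49.899, 20.546, 0.682, 0, -70.136, -16.507], TCP at [0.27, -0.619, 0.238] pointing down, gripper open.
Joint ranges: [-176.03, 176.03], [-82.01, 121.73], [-58.28, 71.71], [-173.87, 95.51], [-174.79, -0.11], [-173.66, 173.66]. Speed limits (degrees/s): [136.94, 136.94, 172.46, 180, 180, 180].

### API

Orientations are given as [roll, pitch, yaw] about the fixed x, y, z axes, in that order (R = Rz(yaw) Ry(pitch) Rx(roll)).
In Python, from plant import r, capture, camera_model, job gives the robot as it stands.
- The arm moves only by the tool drive_tool, never from a script. Its argument "increments" is a list that holds one entry, the list of rows, each a list of 5 numbers: the gripper's target within -1 to 1 (fully open at 1, half-way at 0, shut at -1), then the shift along the tool's x, y, z scaled (see below), then the turn about the tool's z scaled (see below). In form: [[[gripper, tx, ty, tz, roll], ...]]. A call has 1 to 5 rows; each row is the pose to reach, as a shift and turn from the pose commanded when the call began, along the tool's axes at that moment, turning the shorter way round; what a row does not reach only later rows make up. The controller multiplies each number of a shift by 120 mm and each number of a turn by 360 degrees. A row lasts 1/8 s, in which the tool goes at most 62.5 mm and 10.7 degrees, less where a joint would pass 70% of its speed; a pose out of reach is approached as far as the arm can. A call with a number of a shift or a turn outside -1 to 1 is refused whole. A call with a gripper value outside its range is refused whole. The fingers move at their own pace and stop on an object; "squeeze" is the grip in N (left out, the last holds). Time passes only in rows, so rows that repeat a pose let the fingers close. It gives the time, the measured TCP pose, the force, the opening and the grip force at its end, in the units of the state.
- r.get_state(): the state, without advancing time (a new reading comes with each control period).
- capture(name): name is "scene" or "top" or "wrist"; returns the picture (400x640x3 uint8, red, green, blue); there is no depth.
- camera_model(name): a dict with "camera_matrix" (3x3 intrinsics, pixels), "rvec" (rotation vector, rad) and "tvec" (3), from world to camera coordinates, as OpenCV has them. Camera axes: x right, y down, z forward; pixel columns grow to the right and rows downward; lengths in m; the calibration is good to about 2 mm. A picture is of the moment at which its call begins: read the wrist's pose just before it. camera_model takes no time and is no camera call; for the wrist camera it gives the pose at the moment of the call.
- job.close_job(): hands the job in; it is judged then, once.
The state is a dict: "time_s": time; "joints": joint angles; "qd": joint speeds; "joint_torque": joint torques, N m; "tcp_pos": TCP position; "eef_rot": TCP orientation; "contact_force": force on the tool from outside, world axes, zero at the start; "moment": the same for the moment, N m; "gripper_width": finger opening in m; "gripper_force": force on a finger pad.
Only numpy, scipy, OpenCV 4.12 (cv2) and the standard library are available. Lean on these libraries where they do the work, as an engineer would, in place of code of your own. Each camera call takes 0.05 s, during which the arm holds its last target. There are 200 camera calls.

## Working session

There is one attempt and no reset: what is moved stays moved. The work goes in short steps, Python scripts to look and compute and a tool call to move; the robot and the scene stay as the last step left them, time stands still between calls to the robot, and variables do not carry over. Pictures are saved under pics/ and viewed, at most 10 in all, crops included, and the job is handed in when it is done.

Besides the shell and the picture viewer there is one more tool, called after "Emit:" as name([rows], argument=value, ...), one row to a line, values as JSON. drive_tool: Moves the arm, as the interface text tells. Its arguments: {"type":"object","properties":{"increments":{"type":"array"},"squeeze":{"type":"number"}},"required":["increments"]}

```bash
mkdir -p pics; ls; python3 - <<'E'
from plant import r,capture,camera_model,job
import cv2
s=r.get_state();print(s)
a=capture("top");b=capture("scene")
cv2.imwrite("pics/top0.png",a[...,::-1]);cv2.imwrite("pics/scene0.png",b[...,::-1])
for n in("top","scene"):print(camera_model(n))
E
```

```text
pics
{'time_s': 0.0, 'joints': array([-4.98979814e+01,  2.05925623e+01,  6.32599257e-01, -1.96115734e-02,
       -7.01360988e+01, -1.65061603e+01]), 'qd': array([-0.00685176, -0.08279334,  0.07211905,  0.032399  , -0.04390161,
       -0.10941748]), 'joint_torque': array([-1.62929398e-03, -5.82717812e+01,  2.93046552e+01,  6.99687481e+00,
        6.84214581e-03, -1.89465595e-04]), 'tcp_pos': array([ 0.26996095, -0.61813902,  0.23660263]), 'eef_rot': array([ 1.79902659e+02, -9.61938019e-03, -1.56410813e+02]), 'contact_force': array([-0.03730747, -0.131664  , -0.65996883]), 'moment': array([ 0.00809912,  0.02699166, -0.02189058]), 'gripper_force': 0.0, 'gripper_width': 0.08756750661986563}
{'camera_matrix': array([[413.67476613,   0.        , 319.69865711],
       [  0.        , 413.67476613, 202.84212436],
       [  0.        ,   0.        ,   1.        ]]), 'rvec': array([ 2.33553089, -1.84458086,  0.1971889 ]), 'tvec': array([-0.07914774,  0.63740711,  0.64031916])}
{'camera_matrix': array([[388.04040524,   0.        , 314.83320465],
       [  0.        , 388.04040524, 199.4537741 ],
       [  0.        ,   0.        ,   1.        ]]), 'rvec': array([ 2.46508182,  0.59618961, -0.19232841]), 'tvec': array([-0.56271923, -0.15871609,  0.93019122])}
```

View pics/top0.png

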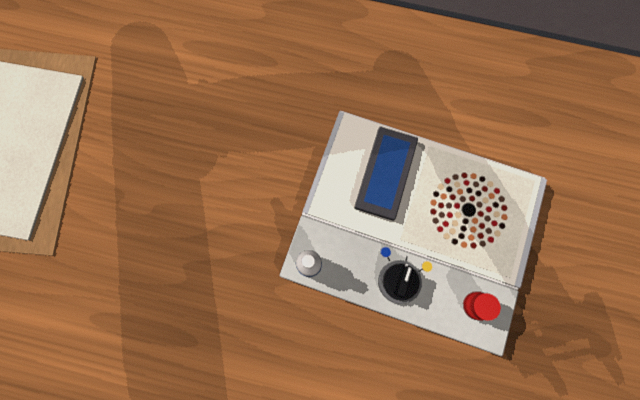

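The top view shows the knob at about (402,280), the blue dot at (386,252), the yellow dot at (427,267), the bottle at (308,263) and the jar at (485,306). Yellow is on the light box's -y side.

```bash
cat > h.py <<'E'
import numpy as np,cv2
def ray(cm,uv,z):
    R,_=cv2.Rodrigues(cm["rvec"]);t=np.array(cm["tvec"]).ravel();K=cm["camera_matrix"]
    c=-R.T@t;d=R.T@np.linalg.inv(K)@np.array([uv[0],uv[1],1.])
    return c+d*(z-c[2])/d[2]
def blobs(img,lo,hi,amin=15):
    m=cv2.inRange(cv2.cvtColor(img,cv2.COLOR_RGB2HSV),lo,hi)
    n,l,s,c=cv2.connectedComponentsWithStats(m)
    return [(s[i,4],c[i].round(1)) for i in range(1,n) if s[i,4]>=amin]
E
python3 - <<'E'
from h import *
from plant import camera_model
for n in("top","scene"):
    img=cv2.imread(f"pics/{n}0.png")[...,::-1].copy();cm=camera_model(n)
    print(n)
    for nm,lo,hi in(("y",(20,150,120),(32,255,255)),("b",(105,150,80),(125,255,255))):
        for a,c in blobs(img,lo,hi): print(nm,a,c,ray(cm,c,.03).round(4))
cm=camera_model("top")
P=[(341,111),(546,178),(505,356),(281,276)]
for p in P: print(ray(cm,p,.03).round(4))
img=cv2.imread("pics/top0.png")
cv2.imwrite("pics/c.png",np.hstack([cv2.resize(img[235:325,360:450],(400,400),interpolation=2),cv2.resize(cv2.imread("pics/scene0.png"),(400,400))[:,:400]]))
E
```

```text
top
y 68 [426.9 266.1] [ 0.5796 -0.1357  0.03  ]
b 1894 [386.8 172. ] [ 0.7304 -0.0337  0.03  ]
b 63 [385.3 251.8] [ 0.5871 -0.0601  0.03  ]
scene
y 73 [252.9 278.9] [ 0.5809 -0.1366  0.03  ]
b 1898 [355.1 262.5] [ 0.7277 -0.0257  0.03  ]
b 60 [278.4 247. ] [ 0.5888 -0.0616  0.03  ]
[0.8274 0.0741 0.03  ]
[ 0.7869 -0.3189  0.03  ]
[ 0.4633 -0.2895  0.03  ]
[0.5043 0.1076 0.03  ]
```

View pics/c.png

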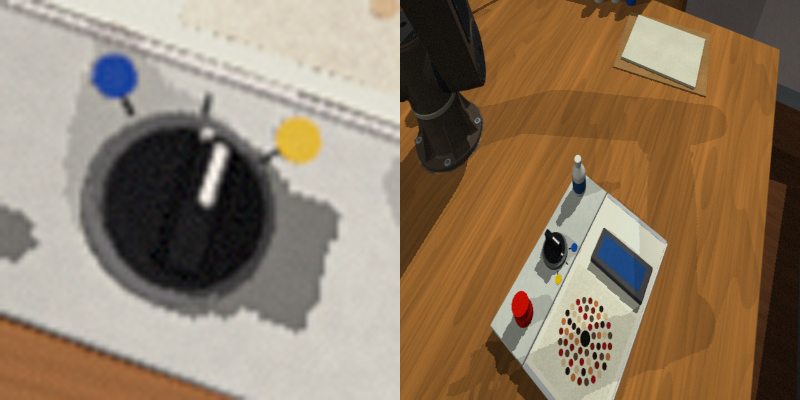

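View pics/scene0.png

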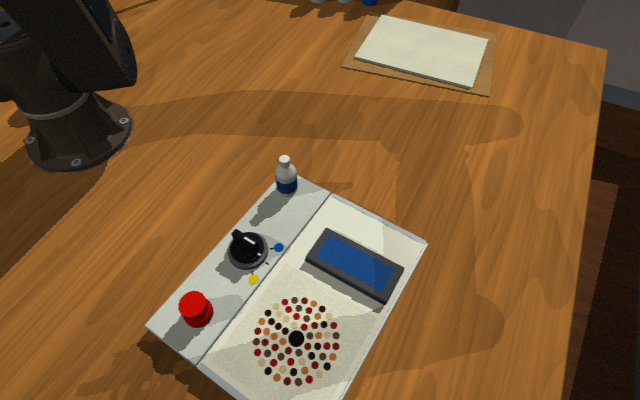

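Emit:
drive_tool([
  [[1,-0.32,0.26,0,0],[1,-0.64,0.51,0,0],[1,-0.956,0.771,0,0],[1,-0.956,0.771,0,0]],
])

```text
time_s: 0.6
tcp_pos: [0.3394, -0.4854, 0.2378]
eef_rot: [180.0, 0.0, -156.2]
contact_force: [-0.3, -0.5, 1.5]
gripper_width: 0.0877
gripper_force: 0.0
```

Emit:
drive_tool([
  [[1,-0.32,0.26,0,0],[1,-0.64,0.51,0,0],[1,-0.956,0.771,0,0],[1,-0.956,0.771,0,0]],
])

```text
time_s: 1.1
tcp_pos: [0.4074, -0.3554, 0.2376]
eef_rot: [180.0, 0.0, -156.2]
contact_force: [0.4, -0.5, -0.1]
gripper_width: 0.0875
gripper_force: 0.0
```

Emit:
drive_tool([
  [[1,-0.32,0.26,0,0],[1,-0.64,0.51,0,0],[1,-0.956,0.771,0,0],[1,-0.956,0.771,0,0]],
])

```text
time_s: 1.6
tcp_pos: [0.4755, -0.2253, 0.2374]
eef_rot: [180.0, -0.0, -156.3]
contact_force: [0.0, 0.4, -0.4]
gripper_width: 0.0876
gripper_force: 0.0
```

Emit:
drive_tool([
  [[1,-0.32,0.26,0,-0.027],[1,-0.64,0.51,0,-0.055],[1,-0.956,0.771,0,-0.083],[1,-0.956,0.771,0,-0.111],[1,-0.956,0.771,0,-0.138]],
])

```text
time_s: 2.22
tcp_pos: [0.5426, -0.0967, 0.2371]
eef_rot: [179.9, -0.0, -106.4]
contact_force: [0.6, 0.1, 0.1]
gripper_width: 0.0873
gripper_force: 0.0
```

Emit:
drive_tool([
  [[1,0,0,0,-0.028],[1,0,0,0,-0.056],[1,0,0,0,-0.084],[1,0,0,0,-0.112],[1,0,0,0,-0.14]],
])

```text
time_s: 2.85
tcp_pos: [0.5424, -0.0975, 0.2372]
eef_rot: [180.0, 0.0, -56.1]
contact_force: [-0.8, 0.2, -0.1]
gripper_width: 0.0876
gripper_force: 0.0
```

Emit:
drive_tool([
  [[1,0,0,0,-0.028],[1,0,0,0,-0.056],[1,0,0,0,-0.084],[1,0,0,0,-0.112],[1,0,0,0,-0.14]],
])

```text
time_s: 3.48
tcp_pos: [0.5424, -0.0975, 0.2373]
eef_rot: [180.0, 0.0, -5.7]
contact_force: [0.6, 0.6, 1.0]
gripper_width: 0.088
gripper_force: 0.0
```

```bash
python3 - <<'E'
from h import *
from plant import r,capture,camera_model
cm=camera_model("wrist");img=capture("wrist");cv2.imwrite("pics/w1.png",img[...,::-1])
np.save("cm.npy",cm,allow_pickle=True)
for nm,lo,hi in(("y",(20,150,120),(32,255,255)),("b",(105,150,80),(125,255,255))):
    for a,c in blobs(img,lo,hi): print(nm,a,c,ray(cm,c,.03).round(4))
E
```

```text
y 135 [341.1 146.1] [ 0.5787 -0.1369  0.03  ]
y 63 [472.3 247.1] [ 0.4282 -0.3019  0.03  ]
b 3763 [234.7  39.8] [ 0.7065 -0.0279  0.03  ]
b 131 [279.  145.7] [ 0.5866 -0.0618  0.03  ]
```

View pics/w1.png

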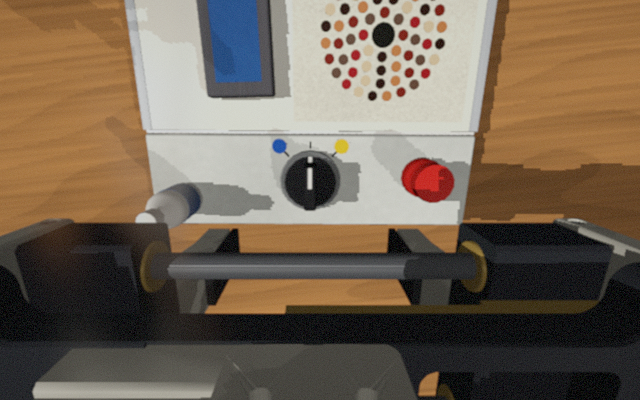

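The wrist view has the knob at (310,183), the bottle at (170,205) and the jar at (430,178). The TCP needs about 2.5 mm along tool -y.

Emit:
drive_tool([
  [[1,0,-0.021,0.25,0],[1,0,-0.021,0.5,0],[1,0,-0.021,0.75,0],[1,0,-0.021,0.9,0],[1,0,-0.021,0.9,0]],
])

```text
time_s: 4.15
tcp_pos: [0.5417, -0.0945, 0.128]
eef_rot: [179.9, 0.2, -6.1]
contact_force: [0.1, -0.6, -0.1]
gripper_width: 0.0876
gripper_force: 0.0
```

Emit:
drive_tool([
  [[1,0,0,0.15,0],[1,0,0,0.3,0],[1,0,0,0.4,0],[1,0,0,0.49,0],[1,0,0,0.49,0]],
])

```text
time_s: 4.78
tcp_pos: [0.5425, -0.0934, 0.0703]
eef_rot: [180.0, 0.1, -5.9]
contact_force: [0.5, 0.5, -0.2]
gripper_width: 0.0878
gripper_force: 0.0
```

Emit:
drive_tool([
  [[-0.4,0,0,0,0],[-0.4,0,0,0,0],[-0.5,0,0,0,0],[-0.6,0,0,0,0],[-0.65,0,0,0,0]],
], squeeze=5)

```text
time_s: 5.4
tcp_pos: [0.5429, -0.0932, 0.0709]
eef_rot: [-180.0, -0.0, -5.9]
contact_force: [0.5, 0.8, -0.3]
gripper_width: 0.0432
gripper_force: 0.0
```

Emit:
drive_tool([
  [[-1,0,0,0,0],[-1,0,0,0,0],[-1,0,0,0,0]],
], squeeze=5)

```text
time_s: 5.78
tcp_pos: [0.5427, -0.0934, 0.0708]
eef_rot: [180.0, 0.0, -5.9]
contact_force: [-1.3, -8.1, 0.5]
gripper_width: 0.0139
gripper_force: 5.0
```

Emit:
drive_tool([
  [[-1,0,0,0,0],[-1,0,0,0,0]],
])

```text
time_s: 6.02
tcp_pos: [0.5427, -0.0936, 0.0708]
eef_rot: [180.0, 0.0, -5.9]
contact_force: [1.0, -3.9, 1.2]
gripper_width: 0.0142
gripper_force: 5.0
```

Emit:
drive_tool([
  [[-1,0,0.008,0,0],[-1,0,0.008,0,0]],
])

```text
time_s: 6.28
tcp_pos: [0.5427, -0.0939, 0.0708]
eef_rot: [-180.0, -0.0, -5.9]
contact_force: [-1.4, 0.9, 0.6]
gripper_width: 0.0138
gripper_force: 5.0
```

Emit:
drive_tool([
  [[-1,0,0,0,0],[-1,0,0,0,0],[-1,0,0,0,0]],
], squeeze=25)

```text
time_s: 6.65
tcp_pos: [0.5427, -0.0939, 0.0708]
eef_rot: [-180.0, -0.0, -5.9]
contact_force: [-0.9, 3.8, 2.0]
gripper_width: 0.0137
gripper_force: 25.0
```

Emit:
drive_tool([
  [[-1,0,0,-0.025,0],[-1,0,0,-0.05,0],[-1,0,0,-0.08,0],[-1,0,0,-0.108,0],[-1,0,0,-0.108,0]],
])

```text
time_s: 7.28
tcp_pos: [0.5427, -0.094, 0.0842]
eef_rot: [-180.0, -0.0, -5.9]
contact_force: [-0.6, 6.5, -0.4]
gripper_width: 0.0141
gripper_force: 25.0
```

```bash
python3 - <<'E'
from plant import r
s=r.get_state();print(s["moment"],s["contact_force"],s["tcp_pos"],s["gripper_width"],s["joints"])
E
```

```text
[ 2.15967796  0.28010308 -0.01699716] [-0.58848778  6.47226444 -0.43526573] [ 0.54271196 -0.09400076  0.08422191] 0.014113628886844934 [ 1.05430571e+01  1.75856659e+01 -2.62315857e+01 -1.81350380e-02
 -4.61642752e+01  7.35416628e+01]
```

```bash
python3 - <<'E'
from plant import capture
import cv2
a=capture("scene")[...,::-1];b=capture("wrist")[...,::-1]
cv2.imwrite("pics/s2.png",cv2.resize(a[190:310,160:340],(800,533),interpolation=2))
E
```

```text
(no output)
```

View pics/s2.png

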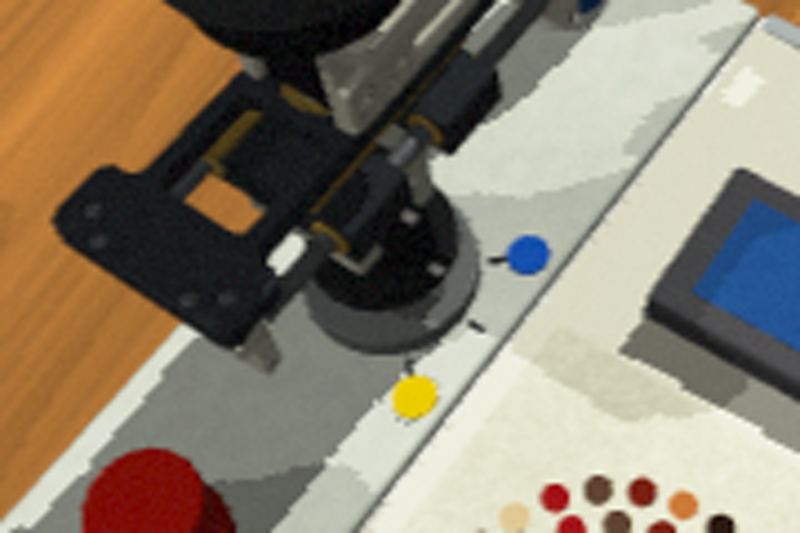

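The black skirt now sits offset above the grey bezel, so it looks raised. I'll check with a small turn.

Emit:
drive_tool([
  [[-1,0,0,0,0.004],[-1,0,0,0,0.008],[-1,0,0,0,0.008]],
])

```text
time_s: 7.75
tcp_pos: [0.5427, -0.094, 0.0842]
eef_rot: [-180.0, -0.0, -8.8]
contact_force: [-0.5, 4.9, -0.9]
gripper_width: 0.0136
gripper_force: 25.0
```

```bash
cat > st.py <<'E'
from plant import r
s=r.get_state();print(s["time_s"],"F",s["contact_force"].round(2),"M",s["moment"].round(2),s["tcp_pos"].round(4),s["eef_rot"].round(2))
E
python3 st.py
```

```text
7.75 F [-0.45  4.94 -0.85] M [ 2.04  0.22 -0.02] [ 0.5427 -0.094   0.0842] [-1.7998e+02 -2.0000e-02 -8.8200e+00]
```

The moment about z is nearly zero, so the knob is unlocked. Next I turn past the yellow dot.

Emit:
drive_tool([
  [[-1,0,0,0,0.02],[-1,0,0,0,0.045],[-1,0,0,0,0.065],[-1,0,0,0,0.065]],
])

```text
time_s: 8.25
tcp_pos: [0.5427, -0.0941, 0.0842]
eef_rot: [-180.0, -0.0, -32.2]
contact_force: [-0.9, 4.9, 1.8]
gripper_width: 0.0137
gripper_force: 25.0
```

Emit:
drive_tool([
  [[-1,0,0,0,0.02],[-1,0,0,0,0.045],[-1,0,0,0,0.063],[-1,0,0,0,0.063]],
])

```text
time_s: 8.75
tcp_pos: [0.5426, -0.0943, 0.0842]
eef_rot: [180.0, -0.0, -54.7]
contact_force: [-2.2, 4.6, 3.7]
gripper_width: 0.0139
gripper_force: 25.0
```

```bash
python3 st.py
```

```text
8.75 F [-2.23  4.62  3.7 ] M [1.79 0.85 0.03] [ 0.5426 -0.0943  0.0842] [180.    -0.   -54.69]
```

Emit:
drive_tool([
  [[-1,0,0,0.03,0],[-1,0,0,0.04,0],[-1,0,0,0.04,0]],
])

```text
time_s: 9.12
tcp_pos: [0.5426, -0.0942, 0.0792]
eef_rot: [180.0, -0.0, -54.7]
contact_force: [-2.2, 4.6, 4.1]
gripper_width: 0.014
gripper_force: 25.0
```

Emit:
drive_tool([
  [[-1,0,0,0.007,0],[-1,0,0,0.014,0],[-1,0,0,0.014,0]],
])

```text
time_s: 9.5
tcp_pos: [0.5426, -0.0942, 0.0779]
eef_rot: [180.0, -0.0, -54.7]
contact_force: [-2.9, 5.9, 6.4]
gripper_width: 0.0138
gripper_force: 25.0
```

Emit:
drive_tool([
  [[-1,0,0,0.008,0],[-1,0,0,0.008,0],[-1,0,0,0.008,0]],
])

```text
time_s: 9.88
tcp_pos: [0.5427, -0.0942, 0.0771]
eef_rot: [-180.0, -0.0, -54.6]
contact_force: [-4.2, 5.9, 7.4]
gripper_width: 0.0138
gripper_force: 25.0
```

```bash
python3 st.py
```

```text
9.875 F [-4.18  5.92  7.4 ] M [ 2.05  1.52 -0.02] [ 0.5427 -0.0942  0.0771] [-1.800e+02 -1.000e-02 -5.465e+01]
```

Emit:
drive_tool([
  [[-1,0,0,-0.042,0],[-1,0,0,-0.042,0.0125],[-1,0,0,-0.042,0.0125],[-1,0,0,0,0.0125],[-1,0,0,0,0.0125]],
])

```text
time_s: 10.5
tcp_pos: [0.5426, -0.0942, 0.0765]
eef_rot: [180.0, 0.0, -59.2]
contact_force: [-2.2, 4.2, 3.1]
gripper_width: 0.014
gripper_force: 25.0
```

Emit:
drive_tool([
  [[-1,0,0,-0.042,0],[-1,0,0,-0.042,0.0125],[-1,0,0,-0.042,0.0125],[-1,0,0,0,0.0125],[-1,0,0,0,0.0125]],
])

```text
time_s: 11.12
tcp_pos: [0.5425, -0.0942, 0.0765]
eef_rot: [180.0, 0.0, -63.7]
contact_force: [-2.2, 3.9, 1.9]
gripper_width: 0.0139
gripper_force: 25.0
```

Emit:
drive_tool([
  [[-1,0,0,-0.042,0],[-1,0,0,-0.042,0.0125],[-1,0,0,-0.042,0.0125],[-1,0,0,0,0.0125],[-1,0,0,0,0.0125]],
])

```text
time_s: 11.75
tcp_pos: [0.5425, -0.0942, 0.0765]
eef_rot: [180.0, 0.0, -68.2]
contact_force: [-2.8, 4.4, 1.1]
gripper_width: 0.0141
gripper_force: 25.0
```

Emit:
drive_tool([
  [[-1,0,0,-0.042,0],[-1,0,0,-0.042,0.0125],[-1,0,0,-0.042,0.0125],[-1,0,0,0,0.0125],[-1,0,0,0,0.0125]],
])

```text
time_s: 12.38
tcp_pos: [0.5425, -0.0943, 0.0762]
eef_rot: [180.0, 0.0, -72.8]
contact_force: [-2.3, 3.6, -1.4]
gripper_width: 0.014
gripper_force: 25.0
```

Emit:
drive_tool([
  [[-1,0,0,-0.042,0],[-1,0,0,-0.042,0.0125],[-1,0,0,-0.042,0.0125],[-1,0,0,0,0.0125],[-1,0,0,0,0.0125]],
])

```text
time_s: 13.0
tcp_pos: [0.5425, -0.0943, 0.0763]
eef_rot: [180.0, -0.0, -77.3]
contact_force: [-2.6, 2.6, -1.5]
gripper_width: 0.0139
gripper_force: 25.0
```

Emit:
drive_tool([
  [[-1,0,0,-0.042,0],[-1,0,0,-0.042,0.0125],[-1,0,0,-0.042,0.0125],[-1,0,0,0,0.0125],[-1,0,0,0,0.0125]],
])

```text
time_s: 13.62
tcp_pos: [0.5424, -0.0943, 0.0763]
eef_rot: [180.0, -0.0, -81.8]
contact_force: [-2.9, 2.7, -2.2]
gripper_width: 0.0136
gripper_force: 25.0
```

```bash
python3 - <<'E'
from plant import capture
import cv2,numpy as np
a=capture("scene")[...,::-1];b=capture("top")[...,::-1];c=capture("wrist")[...,::-1]
f=lambda x:cv2.resize(x,(400,300),interpolation=2)
cv2.imwrite("pics/s3.png",np.vstack([np.hstack([f(a[210:285,200:300]),f(b[230:320,350:470])]),np.hstack([f(c[60:360,120:520]),f(a[160:340,140:380])])]))
E
```

```text
(no output)
```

View pics/s3.png

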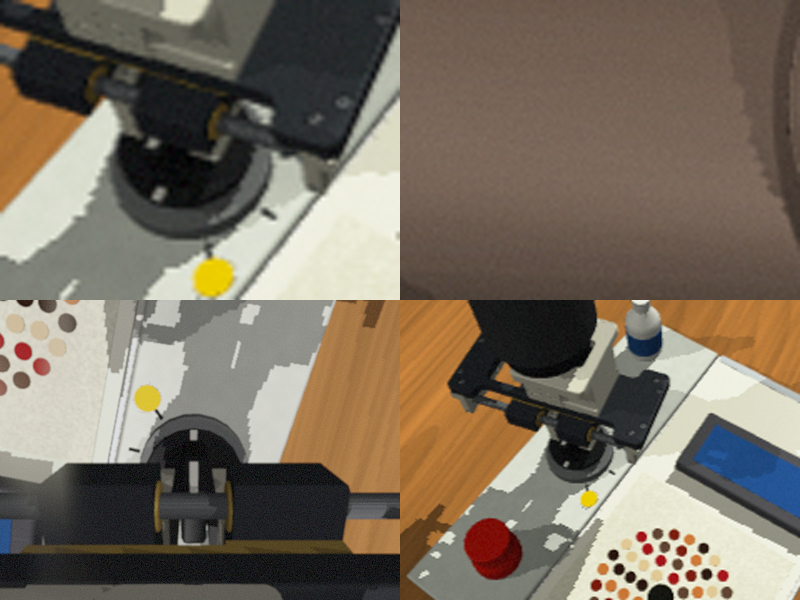

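The mark on the knob skirt is past the yellow dot, so the knob did turn with the gripper. The z forces are odd, so I'll let it settle and read again.

Emit:
drive_tool([
  [[-1,0,0,0,0],[-1,0,0,0,0],[-1,0,0,0,0]],
], squeeze=55)

```text
time_s: 14.15
tcp_pos: [0.5425, -0.0942, 0.0763]
eef_rot: [180.0, -0.0, -81.9]
contact_force: [-4.9, 3.4, 0.3]
gripper_width: 0.0134
gripper_force: 55.0
```

Emit:
drive_tool([
  [[-1,0,0,0.008,0],[-1,0,0,0.008,0],[-1,0,0,0.008,0]],
])

```text
time_s: 14.52
tcp_pos: [0.5425, -0.0943, 0.0755]
eef_rot: [180.0, -0.0, -81.9]
contact_force: [-6.0, 2.3, 2.9]
gripper_width: 0.0136
gripper_force: 55.0
```

Emit:
drive_tool([
  [[-1,0,0,0.008,0],[-1,0,0,0.008,0],[-1,0,0,0.008,0]],
])

```text
time_s: 14.9
tcp_pos: [0.5425, -0.0943, 0.0746]
eef_rot: [180.0, -0.0, -81.9]
contact_force: [-4.9, 2.8, 2.6]
gripper_width: 0.0139
gripper_force: 55.0
```

```bash
python3 st.py
```

```text
14.9 F [-4.9   2.8   2.64] M [1.   2.15 0.02] [ 0.5425 -0.0943  0.0746] [179.98  -0.   -81.87]
```

Emit:
drive_tool([
  [[-1,0,0,0.008,0],[-1,0,0,0.008,0]],
])

```text
time_s: 15.15
tcp_pos: [0.5425, -0.0943, 0.0736]
eef_rot: [180.0, -0.0, -81.9]
contact_force: [-5.3, 2.9, 2.9]
gripper_width: 0.0136
gripper_force: 55.0
```

Emit:
drive_tool([
  [[-1,0,0,0.008,0],[-1,0,0,0.008,0]],
])

```text
time_s: 15.4
tcp_pos: [0.5425, -0.0942, 0.0727]
eef_rot: [180.0, -0.0, -81.9]
contact_force: [-5.4, 2.9, 2.5]
gripper_width: 0.0138
gripper_force: 55.0
```

Emit:
drive_tool([
  [[-1,0,0,0.008,0],[-1,0,0,0.008,0]],
])

```text
time_s: 15.65
tcp_pos: [0.5425, -0.0943, 0.0718]
eef_rot: [180.0, -0.0, -81.9]
contact_force: [-5.3, 2.5, 3.0]
gripper_width: 0.0139
gripper_force: 55.0
```

Emit:
drive_tool([
  [[-1,0,0,0.008,0],[-1,0,0,0.008,0]],
])

```text
time_s: 15.9
tcp_pos: [0.5425, -0.0943, 0.0708]
eef_rot: [180.0, -0.0, -81.9]
contact_force: [-6.2, 3.0, 3.1]
gripper_width: 0.0136
gripper_force: 55.0
```

Emit:
drive_tool([
  [[-1,0,0,0.004,0],[-1,0,0,0.004,0]],
])

```text
time_s: 16.15
tcp_pos: [0.5426, -0.0943, 0.0707]
eef_rot: [180.0, -0.0, -81.9]
contact_force: [-7.0, 3.5, 8.5]
gripper_width: 0.0138
gripper_force: 55.0
```

```bash
python3 - <<'E'
from plant import capture
import cv2,numpy as np
a=capture("scene")[...,::-1];c=capture("wrist")[...,::-1]
f=lambda x:cv2.resize(x,(400,300),interpolation=2)
cv2.imwrite("pics/w4.png",c);cv2.imwrite("pics/sc4.png",a)
w=cv2.imread("pics/w1.png");s0=cv2.imread("pics/scene0.png")
cv2.imwrite("pics/s4.png",np.vstack([np.hstack([f(a[210:285,200:300]),f(s0[210:285,200:300])]),np.hstack([f(c[140:290,220:420]),f(a[160:340,140:380])])]))
E
python3 st.py
```

```text
16.25 F [-6.    2.95  6.59] M [1.26 2.75 0.08] [ 0.5425 -0.0943  0.0707] [ 1.7999e+02 -1.0000e-02 -8.1860e+01]
```

View pics/s4.png

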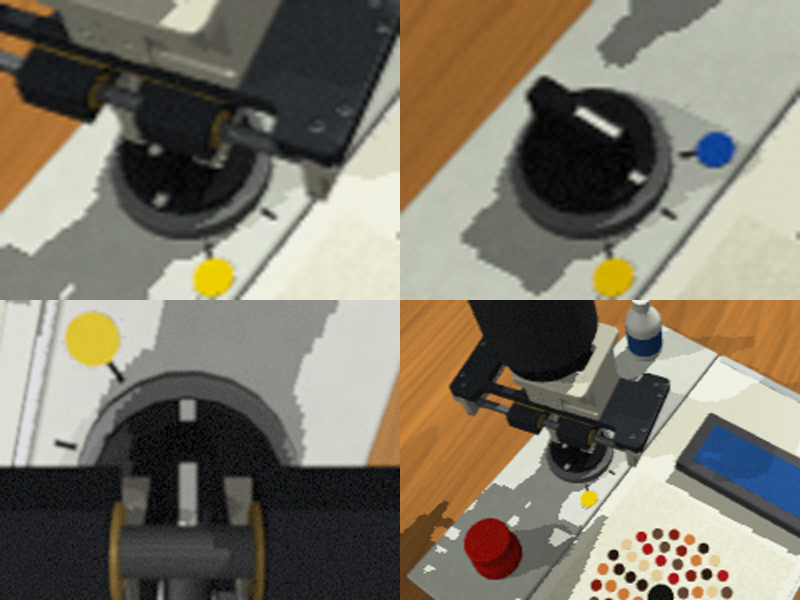

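The knob met a stiff stop at exactly the home height (TCP z 0.0707), and the skirt again sits deep in the bezel. It looks home, so I'll release it and check.

Emit:
drive_tool([
  [[-1,0,0,-0.002,0],[-1,0,0,-0.002,0]],
], squeeze=5)

```text
time_s: 16.5
tcp_pos: [0.5426, -0.0943, 0.0707]
eef_rot: [180.0, -0.0, -81.9]
contact_force: [-5.8, 2.3, 3.8]
gripper_width: 0.0141
gripper_force: 5.0
```

Emit:
drive_tool([
  [[0,0,0,0,0],[0,0,0,0,0],[0.3,0,0,0,0],[0.3,0,0,0,0],[0.3,0,0,0,0]],
])

```text
time_s: 17.12
tcp_pos: [0.5428, -0.0942, 0.0703]
eef_rot: [-180.0, -0.0, -81.9]
contact_force: [0.4, 0.9, -1.0]
gripper_width: 0.0554
gripper_force: 0.0
```

Emit:
drive_tool([
  [[0.3,0,0,-0.2,0],[0.3,0,0,-0.4,0],[0.3,0,0,-0.7,0],[0.3,0,0,-0.95,0],[0.3,0,0,-0.95,0]],
])

```text
time_s: 17.75
tcp_pos: [0.5442, -0.0941, 0.187]
eef_rot: [-179.7, -0.0, -81.9]
contact_force: [-0.8, -0.9, 0.2]
gripper_width: 0.0567
gripper_force: 0.0
```

```bash
python3 - <<'E'
from plant import capture
import cv2,numpy as np
a=capture("scene")[...,::-1];c=capture("wrist")[...,::-1]
f=lambda x:cv2.resize(x,(400,300),interpolation=2)
s0=cv2.imread("pics/scene0.png")
cv2.imwrite("pics/s5.png",np.vstack([np.hstack([f(a[210:285,200:300]),f(s0[210:285,200:300])]),np.hstack([f(c),f(a)])]))
E
python3 st.py
```

```text
17.85 F [ 0.34  0.03 -0.78] M [ 0.03  0.2  -0.04] [ 0.5425 -0.0941  0.1842] [-1.7998e+02  2.0000e-02 -8.1900e+01]
```

View pics/s5.png

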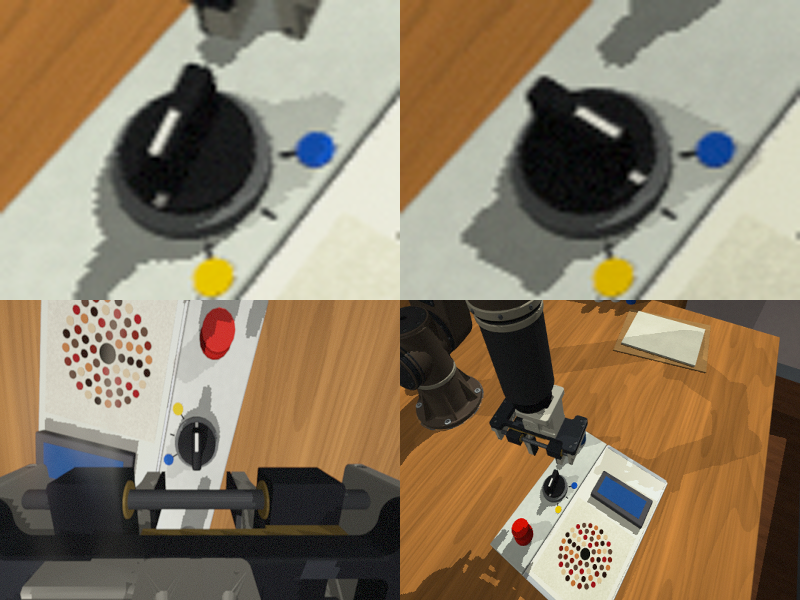

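The knob points past the yellow dot, and the bottle and jar look untouched. To confirm it is home, I'll touch the bar's top lightly with closed fingertips; at home that should meet at TCP z of about 0.095.

Emit:
drive_tool([
  [[-1,0,0,0.15,0],[-1,0,0,0.3,0],[-1,0,0,0.45,0],[-1,0,0,0.55,0],[-1,0,0,0.55,0]],
])

```text
time_s: 18.48
tcp_pos: [0.5418, -0.0943, 0.1169]
eef_rot: [179.8, -0.0, -81.9]
contact_force: [-0.5, -0.2, 0.7]
gripper_width: 0.0124
gripper_force: 0.0
```

Emit:
drive_tool([
  [[-1,0,0,0.04,0],[-1,0,0,0.08,0],[-1,0,0,0.1,0],[-1,0,0,0.1,0],[-1,0,0,0.1,0]],
])

```text
time_s: 19.1
tcp_pos: [0.5428, -0.0942, 0.1065]
eef_rot: [-180.0, -0.0, -81.9]
contact_force: [-0.7, 0.7, 0.2]
gripper_width: 0.0001
gripper_force: 0.0
```

Emit:
drive_tool([
  [[-1,0,0,0.02,0],[-1,0,0,0.03,0],[-1,0,0,0.03,0]],
])

```text
time_s: 19.48
tcp_pos: [0.5426, -0.0942, 0.1025]
eef_rot: [180.0, 0.0, -81.9]
contact_force: [0.1, -0.3, 0.5]
gripper_width: 0.0005
gripper_force: 0.0
```

Emit:
drive_tool([
  [[-1,0,0,0.015,0],[-1,0,0,0.03,0],[-1,0,0,0.03,0]],
])

```text
time_s: 19.85
tcp_pos: [0.5426, -0.0942, 0.0989]
eef_rot: [180.0, 0.0, -81.9]
contact_force: [0.4, 0.1, -0.7]
gripper_width: 0.0002
gripper_force: 0.0
```

Emit:
drive_tool([
  [[-1,0,0,0.01,0],[-1,0,0,0.01,0]],
])

```text
time_s: 20.1
tcp_pos: [0.5427, -0.0942, 0.0978]
eef_rot: [180.0, -0.0, -81.9]
contact_force: [0.5, 0.8, -0.4]
gripper_width: 0.0007
gripper_force: 0.0
```

Emit:
drive_tool([
  [[-1,0,0,0.01,0],[-1,0,0,0.01,0]],
])

```text
time_s: 20.35
tcp_pos: [0.5426, -0.0942, 0.0966]
eef_rot: [180.0, 0.0, -81.9]
contact_force: [0.1, -0.7, -0.3]
gripper_width: 0.0003
gripper_force: 0.0
```

Emit:
drive_tool([
  [[-1,0,0,0.008,0],[-1,0,0,0.008,0]],
])

```text
time_s: 20.6
tcp_pos: [0.5426, -0.0942, 0.0957]
eef_rot: [180.0, 0.0, -81.9]
contact_force: [0.4, 0.2, 0.3]
gripper_width: 0.0006
gripper_force: 0.0
```

Emit:
drive_tool([
  [[-1,0,0,0.006,0],[-1,0,0,0.006,0]],
])

```text
time_s: 20.85
tcp_pos: [0.5428, -0.0942, 0.0953]
eef_rot: [-180.0, -0.0, -81.9]
contact_force: [-1.4, 0.6, 4.2]
gripper_width: 0.0003
gripper_force: 1.7
```

The fingertips met the bar at z of about 0.0953, so the knob is home to within about 0.3 mm. I'll back off and hand in.

Emit:
drive_tool([
  [[-1,0,0,-0.2,0],[-1,0,0,-0.5,0],[-1,0,0,-0.8,0],[-1,0,0,-0.8,0],[-1,0,0,-0.8,0]],
])

```text
time_s: 21.48
tcp_pos: [0.5423, -0.0941, 0.1905]
eef_rot: [180.0, 0.0, -81.9]
contact_force: [-0.6, 0.3, -0.4]
gripper_width: 0.0007
gripper_force: 0.0
```

```bash
python3 st.py; python3 -c "
from plant import job
print(job.close_job())"
```

```text
21.475 F [-0.61  0.32 -0.36] M [ 0.01  0.15 -0.01] [ 0.5423 -0.0941  0.1905] [ 1.7998e+02  3.0000e-02 -8.1900e+01]
the job is handed in; nothing more can be done
None
```

The job is handed in (no verdict was shown): the knob is home in the yellow-side pocket at about -1.33 rad and released, and the bottle, jar and tin were not touched.

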